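Load the slide stainer's reagent tray by the chart

ROBOT

A 6-joint arm with a two-finger parallel gripper is mounted at the origin on the work surface. World frame = base frame: x ahead of the robot, y to its left, z up, the work surface at z = 0. Lengths are in m, angles in rad, forces in N, time in s.
With the tool pointing down it reaches from about 0.25 to 0.85 m from the base axis. Payload 12.5 kg.
Tool frame: the origin (TCP) lies midway between the tips of the shut fingers; the grasp point (between the pads) lies 19 mm behind it (r.hold_point_z is the distance from the TCP to the grasp point, in m); z points along the fingers, y is the line along which they close (so a half turn about z gives the same grasp; the last joint's range is limited). The gripper opens to 93 mm and grips with 3 to 60 N. Pads are 15 mm wide; open, the fingers measure 128 mm over their backs; the gripper's body (75 mm by 188 mm) begins 65 mm behind the grasp point.
Start: joints at [1.063, 0.351, 1.652, -0, 1.139, -0.085], TCP at [0.226, 0.502, 0.219] pointing down, gripper open.
Joint ranges: [-2.75, 2.75], [-0.79, 2.1], [0.01, 2.65], [-1.57, 4.71], [0.07, 3.14], [-2.87, 2.87]. Speed limits (rad/s): [2.22, 2.22, 2.79, 3.14, 3.14, 3.14].

INTERFACE

Orientations are given as a unit quaternion [x, y, z, w].
In Python, from station import r gives the robot as it stands.
- The arm moves only by the shell command python3 -m inch 'ROWS' [FORCE]. ROWS is JSON, one flat list of numbers, 7 for each row, row after row: the turn, a rotation vector about the tool's x, y, z in rad, then the shift along the tool's x, y, z in cm, then the opening, from 0 (shut) to 1 (fully open). In form: [rx, ry, rz, dx, dy, dz, grip, rx, ry, rz, dx, dy, dz, grip, ...]. A call has 1 to 12 rows; each row shifts and turns the commanded pose from where the row before left it, along the tool's axes as they then stand; what a row does not reach is not made up. A row lasts 1/10 s, in which the tool goes at most 50 mm and 8.59 degrees, less where a joint would pass 70% of its speed; a pose out of reach is approached as far as the arm can. A call is refused whole if a number of a shift passes 5 or a number of a turn 0.15, either way. A call with a gripper value outside its range is refused whole. The fingers move at their own pace and stop on an object; FORCE is the grip in N (left out, the last holds). Time passes only in rows, so rows that do not move let the fingers close. It gives the time, the measured TCP pose, the force, the opening and the grip force at its end, in the units of the state.
- r.read_state(): the state, without advancing time (a new reading comes with each control period).
- r.grab_frame(name): name is "scene" or "top"; returns a dict with "frame" (420x560x3 uint8, red, green, blue), "fovy" (degrees; the focal length in pixels is half the picture's height over the tangent of half this angle, whatever the lens; pixels are square), "cx", "cy" (the principal point, pixels), "extrinsics" (4x4, takes a point from world to camera coordinates). Camera axes: x right, y up, looking along -z (the intrinsics and any distortion apply to the point x, -y, -z); pixel columns grow to the right and rows downward; lengths in m; the calibration is good to about 2 mm. A picture is of the moment at which its call begins. There is no depth.
- r.sign_off(): hands the job in; it is judged then, once.
Trained networks look in a picture, given as the dict that the camera call returned (one of the last four; its "shot" number tells which), for a name from the list of things; names that differ only in an ending like _2 or _b are one class to them, and where a whole thing is asked for, a point or a joint stands for the part that bears it (a point fixed in the world has none). Each returns a list of dicts, best first, with "conf" (0 to 1); they miss things now and then, are a little off and sometimes report something else, mostly with a low value. They report only what shows in the picture. A call takes as long as a camera call.
- r.boxes_of(picture, label): "centre" ([x, y, z] in m, in world coordinates, good to about 4 mm: the middle of the surface that is visible of it).
- r.outline_of(picture, label): "pixels" (420x560 bool, what is visible of it).
- r.mark_of(picture, label): "centre" ([x, y, z] in m, in world coordinates, good to about 4 mm: a listed point, or the origin of a listed thing).
The state is a dict: "time": time; "joint_positions": joint angles; "joint_velocities": joint speeds; "effort": joint torques, N m; "tool_pos": TCP position; "eef_rot": TCP orientation; "ft_force": force on the tool from outside, world axes, zero at the start; "wrist_torque": the same for the moment, N m; "width": opening from 0.0 (shut) to 1.0 (fully open); "gripper_force": force on a finger pad.
Only numpy, scipy, OpenCV 4.12 (cv2) and the standard library are available. Lean on these libraries where they do the work, as an engineer would, in place of code of your own. Each camera call takes 0.05 s, during which the arm holds its last target. There are 200 camera calls.

TASK

Get the slide stainer loaded: first push its red mushroom stop all the way down and let it spring up, then turn the binder's stiff divider over the rings so that its green loading-chart side lies face up, and after that stand every amber reagent bottle on the bench upright in the divided white tray, one to a cell. Only when all the bottles are in, reset the stop by twisting the mushroom clockwise as far as it goes; leave the other things on the bench alone.

Things in the scene. Friction and masses are not known exactly. Their poses are not given: they have to be found in the camera images.
- binder: open blue A6 ring binder, 165 mm along its x (the ring axis) by 236 mm along its y, fixed to the bench; page stacks on both sides are 21 mm high. Origin: centre of the underside; the leaf starts on its -y side and is turned over to its +y side.
- ring_axis (a point): centre of the steel rings, 26 mm above the bench; the leaf turns about the line through this point along the binder's x.
- leaf (a joint): angle of the stiff divider leaf about the ring axis: 0 = lying on the binder's -y side with its yellow, red-barred face up, pi/2 = upright, pi = lying on the +y side with its green loading-chart face up. Hinged freely; it falls to one side by its own weight (70 g).
- leaf_tab (a point): grip point in the leaf's orange index tab, mid outer edge, 128 mm from the ring axis. Tab: 30 mm wide along the ring axis, 10 thick, 34 long (107 to 141 mm from the axis). The white leaf (4 mm thick, 146 wide) ends at 108 mm; the cover edge, 4 mm high, at 118 mm. Pinched from above along the ring axis, the tab pivots between the fingers as the leaf turns.
- tray: white divided reagent tray fixed to the bench, 155 mm along its x by 230 mm along its y, 38 mm high, walls and dividers 5 mm, floor 5 mm: 2 by 3 cells, each 70 mm along x and 70 mm along y. Origin: centre of the underside. Cell centres at x = -37.5 or +37.5 mm, y = -75, 0 or +75 mm in its frame. All cells start empty.
- console: stainer's control box, cream, 90 x 90 x 50 mm, fixed to the bench, carrying the red mushroom stop at the middle of its top. Origin: centre of the underside.
- stop_top (a point): top centre of the red mushroom stop: 103 mm above the bench when up. Round head 44 mm diameter, 25 mm high (its upper 7 mm rounded), with about 20 mm free below it down to the box. Its z is the axis of pushing and twisting.
- stop_push (a joint): how far the mushroom is pressed down: 0 = up, 0.007 m = fully down, which takes about 6 N; a spring brings it up again when let go (the stop stays tripped inside until it is reset by twisting).
- stop_twist (a joint): twist of the mushroom head: 0 at the start, grows clockwise seen from above to the end stop at 0.9 rad; stays where it is left. Light friction, 0.05 N m.
- bottle1: amber-brown round reagent bottle with a paper label and a white screw cap; standing upright. Body 58 mm diameter up to 54 mm, cap 30 mm diameter from 54 to 84 mm (take it by the cap), heavy glass foot, 0.18 to 0.29 kg. Origin: centre of the underside, z up through the cap. 4 to 6 of the six bottles are present.
- bottle2: amber-brown round reagent bottle with a paper label and a blue screw cap; standing upright. Body 58 mm diameter up to 54 mm, cap 30 mm diameter from 54 to 84 mm (take it by the cap), heavy glass foot, 0.18 to 0.29 kg. Origin: centre of the underside, z up through the cap. 4 to 6 of the six bottles are present.
- bottle3: amber-brown round reagent bottle with a paper label and a red screw cap; standing upright. Body 58 mm diameter up to 54 mm, cap 30 mm diameter from 54 to 84 mm (take it by the cap), heavy glass foot, 0.18 to 0.29 kg. Origin: centre of the underside, z up through the cap. 4 to 6 of the six bottles are present.
- bottle4: amber-brown round reagent bottle with a paper label and a green screw cap; standing upright. Body 58 mm diameter up to 54 mm, cap 30 mm diameter from 54 to 84 mm (take it by the cap), heavy glass foot, 0.18 to 0.29 kg. Origin: centre of the underside, z up through the cap. 4 to 6 of the six bottles are present.
- bottle5: amber-brown round reagent bottle with a paper label and a yellow screw cap; standing upright. Body 58 mm diameter up to 54 mm, cap 30 mm diameter from 54 to 84 mm (take it by the cap), heavy glass foot, 0.18 to 0.29 kg. Origin: centre of the underside, z up through the cap. 4 to 6 of the six bottles are present.
- bottle6: amber-brown round reagent bottle with a paper label and a grey screw cap; standing upright. Body 58 mm diameter up to 54 mm, cap 30 mm diameter from 54 to 84 mm (take it by the cap), heavy glass foot, 0.18 to 0.29 kg. Origin: centre of the underside, z up through the cap. 4 to 6 of the six bottles are present.
- slide_box: red slide box, 85 x 55 x 35 mm; bystander, to be left alone. Origin: centre of the underside.
- petri: clear shallow dish, 90 mm diameter, 16 mm high; bystander, to be left alone. Origin: centre of the underside.
- wipes_box: white box, 90 x 120 x 75 mm; bystander, to be left alone. Origin: centre of the underside.
- pen_cup: blue plastic cup, 72 mm diameter, 90 mm high; bystander, to be left alone. Origin: centre of the underside.
- counter: grey tally counter, 50 x 90 x 45 mm; bystander, to be left alone. Origin: centre of the underside.
- card_box: cardboard box, 80 x 100 x 60 mm; bystander, to be left alone. Origin: centre of the underside.

How it is judged:
By the outcome, as a careful person would: the job done as asked, in the order asked, and still so for the second after the job is handed in, with the robot touching nothing.
Of bottle1, bottle2, bottle3, bottle4, bottle5, bottle6 only 4 to 6 are there at a start; the rules pass over those that are not, and their reading is None.
At some moment in a run one of bottle1, bottle2, bottle3, bottle4, bottle5, bottle6 may be knocked a few centimetres aside while the robot is not near it.
It also fails if it takes over 210 s, if anything falls off the work surface, if the arm or the gripper's body presses on something with over 40 N, if the wrist force passes 120 N, or if a joint passes its speed limit or range.

## Working session

There is one attempt and no reset: what is moved stays moved. The work goes in short steps, Python scripts to look and compute and a shell command to move; the robot and the scene stay as the last step left them, time stands still between calls to the robot, and variables do not carry over. Pictures are saved under pics/ and viewed, at most 14 in all, crops included, and the job is handed in when it is done.

```bash
mkdir -p pics; ls; cat > h.py <<'E'
from station import r
import numpy as np, cv2
from scipy.spatial.transform import Rotation as R
def st():
    s=r.read_state(); return s
def tool(p,s=None):
    "world point -> tool-frame cm offset from TCP"
    s=s or st(); return R.from_quat(s['eef_rot']).inv().apply(np.array(p)-s['tool_pos'])*100
E
python3 - <<'E'
from h import *
for n in ("scene","top"):
    f=r.grab_frame(n); cv2.imwrite(f"pics/{n}0.png",f["frame"][:,:,::-1])
    print(n,{k:(np.round(v,3).tolist()) for k,v in f.items() if k not in("frame",) and not isinstance(v,str)})
    for l in ["binder","ring_axis","leaf_tab","tray","console","stop_top"]+[f"bottle{i}" for i in range(1,7)]+["slide_box","petri","wipes_box","pen_cup","counter","card_box"]:
        print(l,[(np.round(d["centre"],3).tolist(),round(d["conf"],2)) for d in r.mark_of(f,l)[:2]])
s=st();print(s['tool_pos'],R.from_quat(s['eef_rot']).as_matrix().round(3),s['time'])
E
```

```text
pics
scene {'fovy': 49.981, 'cx': 282.464, 'cy': 200.805, 'extrinsics': [[-0.764, 0.645, -0.006, 0.361], [-0.503, -0.59, 0.632, 0.267], [0.405, 0.486, 0.775, -1.735], [0.0, 0.0, 0.0, 1.0]], 'shot': 1}
binder []
ring_axis [([0.482, -0.376, 0.026], 0.39)]
leaf_tab [([0.483, -0.378, 0.029], 0.57), ([0.516, -0.036, 0.002], 0.19)]
tray [([0.615, 0.294, 0.0], 0.84)]
console [([0.702, 0.024, -0.002], 0.82), ([0.419, -0.028, 0.001], 0.31)]
stop_top [([0.428, 0.072, 0.0], 0.7), ([0.693, 0.028, 0.103], 0.68)]
bottle1 [([0.41, 0.15, 0.0], 0.79), ([0.421, 0.232, 0.0], 0.77)]
bottle2 [([0.41, 0.15, 0.0], 0.79), ([0.421, 0.232, 0.0], 0.77)]
bottle3 [([0.41, 0.15, 0.0], 0.79), ([0.421, 0.232, 0.0], 0.77)]
bottle4 [([0.41, 0.15, 0.0], 0.79), ([0.421, 0.232, 0.0], 0.77)]
bottle5 [([0.41, 0.15, 0.0], 0.79), ([0.421, 0.232, 0.0], 0.77)]
bottle6 [([0.41, 0.15, 0.0], 0.79), ([0.421, 0.232, 0.0], 0.77)]
slide_box [([0.754, -0.152, -0.001], 0.97), ([0.697, 0.025, 0.1], 0.25)]
petri [([0.351, -0.141, 0.003], 0.86), ([0.696, 0.025, -0.003], 0.2)]
wipes_box [([0.723, -0.332, -0.001], 0.86), ([0.413, 0.153, 0.
[... 845 characters left out ...]
, 0.149, 0.002], 0.74)]
bottle3 [([0.339, 0.304, 0.003], 0.89), ([0.413, 0.149, 0.002], 0.74)]
bottle4 [([0.339, 0.304, 0.003], 0.89), ([0.413, 0.149, 0.002], 0.74)]
bottle5 [([0.339, 0.304, 0.003], 0.89), ([0.413, 0.149, 0.002], 0.74)]
bottle6 [([0.339, 0.304, 0.003], 0.89), ([0.413, 0.149, 0.002], 0.74)]
slide_box [([0.753, -0.149, -0.001], 0.88)]
petri [([0.354, -0.138, -0.001], 0.67)]
wipes_box [([0.726, -0.334, 0.0], 0.87), ([0.478, -0.25, -0.002], 0.54)]
pen_cup [([0.777, 0.122, -0.002], 0.93)]
counter [([0.344, -0.357, -0.001], 0.55)]
card_box [([0.533, 0.542, 0.003], 0.63)]
[0.22566069 0.50157804 0.21863417] [[-0.912  0.41   0.   ]
 [ 0.41   0.912  0.   ]
 [-0.     0.    -1.   ]] 1.9
```

View pics/top0.png

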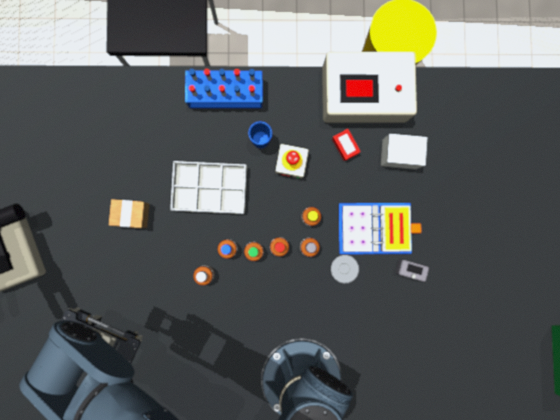

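View pics/scene0.png

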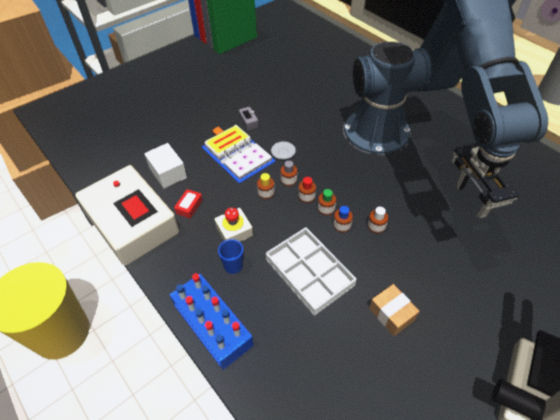

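```bash
cat >> h.py <<'E'
def ray(f,u,v,z):
    "pixel -> world point at height z"
    E=np.array(f["extrinsics"]); fl=f["frame"].shape[0]/2/np.tan(np.radians(f["fovy"]/2))
    d=E[:3,:3].T@np.array([(u-f["cx"])/fl,-(v-f["cy"])/fl,-1.]); c=-E[:3,:3].T@E[:3,3]
    return c+d*(z-c[2])/d[2]
def proj(f,p):
    E=np.array(f["extrinsics"]); fl=f["frame"].shape[0]/2/np.tan(np.radians(f["fovy"]/2))
    q=E[:3,:3]@np.array(p)+E[:3,3]; return f["cx"]+fl*q[0]/-q[2], f["cy"]-fl*q[1]/-q[2]
def bottles(f):
    return [(np.round(d["centre"],3).tolist(),round(d["conf"],2)) for d in r.mark_of(f,"bottle1") if d["conf"]>.25]
E
python3 - <<'E'
from h import *
for n in ("scene","top"):
    f=r.grab_frame(n); print(n,"lens",f.keys()); print(bottles(f))
    for l,z in (("tray",.038),("console",.05),("leaf_tab",.03),("binder",.02)):
        o=[d for d in r.outline_of(f,l)]
        if o:
            m=o[0]["pixels"].astype(np.uint8); c=max(cv2.findContours(m,0,2)[0],key=cv2.contourArea)
            w=np.array([ray(f,u,v,z)[:2] for u,v in c[:,0]],np.float32); b=cv2.minAreaRect(w); print(l,o[0]["conf"],b)
E
```

```text
scene lens dict_keys(['frame', 'fovy', 'cx', 'cy', 'extrinsics', 'shot'])
[([0.338, 0.307, 0.0], 0.97), ([0.428, 0.072, -0.003], 0.87), ([0.517, -0.038, 0.002], 0.76), ([0.42, 0.23, 0.004], 0.71), ([0.41, 0.151, 0.002], 0.55)]
tray 0.6 ((0.6187291145324707, 0.295076847076416), (0.2417994886636734, 0.16772812604904175), 87.07952117919922)
console 0.84 ((0.7013041377067566, 0.03324517235159874), (0.12768487632274628, 0.09703394770622253), 78.88373565673828)
leaf_tab 0.81 ((0.4773128032684326, -0.32718348503112793), (0.12217704206705093, 0.14417672157287598), 88.06044006347656)
binder 0.66 ((0.4839225709438324, -0.26010555028915405), (0.28174513578414917, 0.16996371746063232), 88.7969970703125)
top lens dict_keys(['frame', 'fovy', 'cx', 'cy', 'extrinsics', 'shot'])
[([0.422, 0.07, 0.003], 0.84), ([0.412, 0.149, 0.0], 0.78), ([0.521, -0.031, -0.004], 0.74), ([0.421, -0.029, 0.001], 0.7), ([0.34, 0.305, 0.006], 0.65), ([0.418, 0.231, -0.003], 0.51)]
tray 0.92 ((0.6148929595947266, 0.29202988743782043), (0.23500218987464905, 0.15644873678684235), 86.833984375)
console 0.94 ((0.6950544714927673, 0.02711477503180504), (0.09120424836874008, 0.09731842577457428), 78.87093353271484)
leaf_tab 0.89 ((0.48163744807243347, -0.32334214448928833), (0.12633797526359558, 0.14437632262706757), 89.65186309814453)
binder 0.6 ((0.48070788383483887, -0.25810641050338745), (0.2647849917411804, 0.16138219833374023), 89.6603012084961)
```

The top view shows all six bottles: caps white (203,275), blue (228,249), green (253,251), red (280,246), grey (310,247), yellow (312,215). The tray is at (208,187), the stop at (292,157), and the leaf tab at (416,228). The scene view agrees. I'm aligning the tool with the world axes and heading for the stop.

```bash
python3 -m inch '[0,0,-0.141,0,0,0,0, 0,0,-0.141,0,0,0,0, 0,0,-0.141,0,0,0,0, 0,0,0,0,0,0,0]' 30; python3 -m inch '[0,0,0,-3.3,-3.4,0,0, 0,0,0,-3.3,-3.4,0,0, 0,0,0,-3.3,-3.4,0,0, 0,0,0,-3.3,-3.4,0,0, 0,0,0,-3.3,-3.4,0,0, 0,0,0,-3.3,-3.4,0,0, 0,0,0,-3.3,-3.4,0,0, 0,0,0,-3.3,-3.4,0,0, 0,0,0,-3.3,-3.4,0,0, 0,0,0,-3.3,-3.4,0,0, 0,0,0,-3.3,-3.4,0,0, 0,0,0,-3.3,-3.4,0,0]'; python3 -m inch '[0,0,0,-3.3,-3.4,0,0, 0,0,0,-3.3,-3.4,0,0, 0,0,0,0,0,0,0]'
python3 -c "
from h import *
s=st();print(R.from_quat(s['eef_rot']).as_matrix().round(3),tool([.693,.025,.103]),s['joint_positions'])"
```

```text
time: 2.9
tool_pos: [0.2256, 0.5016, 0.2186]
eef_rot: [-0.001, 1.0, -0.0, 0.0]
ft_force: [0.3, -0.4, -0.1]
width: 0.706
gripper_force: 0.0
time: 4.1
tool_pos: [0.6229, 0.092, 0.2187]
eef_rot: [0.002, 1.0, 0.0, 0.0]
ft_force: [0.5, 0.7, -0.7]
width: 0.003
gripper_force: 0.0
time: 4.4
tool_pos: [0.6901, 0.0213, 0.2175]
eef_rot: [0.004, 1.0, -0.0, 0.0]
ft_force: [0.1, 0.5, -1.0]
width: 0.002
gripper_force: 0.0
[[-1.     0.008  0.   ]
 [ 0.008  1.    -0.001]
 [-0.    -0.001 -1.   ]] [-0.28471222  0.37920334 11.45368241] [-3.62056840e-02  6.12518374e-01  1.24368245e+00 -8.00000554e-04
  1.28512226e+00 -1.59834518e+00]
```

```bash
python3 -m inch '[0,0,0,-0.3,0.4,3,0, 0,0,0,0,0,3,0, 0,0,0,0,0,3,0, 0,0,0,0,0,1.5,0, 0,0,0,0,0,0.4,0, 0,0,0,0,0,0.3,0, 0,0,0,0,0,0.3,0, 0,0,0,0,0,0.2,0, 0,0,0,0,0,0,0, 0,0,0,0,0,0,0]'
```

```text
time: 5.4
tool_pos: [0.6912, 0.0297, 0.1024]
eef_rot: [-0.0, 1.0, 0.0, 0.001]
ft_force: [1.8, 0.7, 1.6]
width: 0.004
gripper_force: 0.9
```

```bash
python3 -m inch '[0,0,0,0,-0.3,0.3,0, 0,0,0,0,0,0.2,0, 0,0,0,0,0,0,0]';python3 -m inch '[0,0,0,0,0,0.2,0, 0,0,0,0,0,0.1,0, 0,0,0,0,0,0,0]'
```

```text
time: 5.7
tool_pos: [0.6911, 0.0266, 0.0968]
eef_rot: [-0.0, 1.0, 0.0, 0.0]
ft_force: [1.2, 1.0, 5.1]
width: 0.006
gripper_force: 2.5
time: 6.0
tool_pos: [0.6915, 0.0266, 0.0957]
eef_rot: [-0.0, 1.0, -0.0, 0.001]
ft_force: [-3.3, 1.2, 15.5]
width: 0.005
gripper_force: 8.2
```

```bash
python3 -m inch '[0,0,0,0,0,-0.4,0, 0,0,0,0,0,-1,0, 0,0,0.143,0,0,-2,0, 0,0,0.143,0,0,-2,0, 0,0,0.143,0,0,-2,0, 0,0,0.143,0,0,-1,0, 0,0,0.143,0,0,-1,0, 0,0,0.143,0,0,-1,0, 0,0,0.143,0,0,0,0, 0,0,0.143,0,0,0,0, 0,0,0.143,0,0,0,0.3, 0,0,0.143,0,0,0,0.5]'; python3 -m inch '[0,0,0.141,-4,-2.1,0,0.55, 0,0,0,-4,-2.1,0,0.55, 0,0,0,-4,-2.1,0,0.55, 0,0,0,-4,-2.1,0,0.55, 0,0,0,-4,-2.1,0,0.55, 0,0,0,-4,-2.1,0,0.55, 0,0,0,-4,-2.1,0,0.55, 0,0,0,-4,-2.1,0,0.55, 0,0,0,-4,-2.1,0,0.55, 0,0,0,-4,-2.1,0,0.55, 0,0,0,0,0,0,0.55]'
python3 - <<'E'
from h import *
s=st();print(R.from_quat(s['eef_rot']).as_matrix().round(3),tool([.479,-.376,.012]))
f=r.grab_frame("top")
for l in("leaf_tab","ring_axis","stop_top"): print(l,[(np.round(d["centre"],3).tolist(),round(d["conf"],2)) for d in r.mark_of(f,l)[:2]])
f=r.grab_frame("scene"); print(bottles(f)); m=cv2.inRange(cv2.cvtColor(f["frame"],cv2.COLOR_RGB2HSV),(8,200,180),(16,255,255)); m[:,:190]=0;m[:,300:]=0;m[170:]=0
q=np.argwhere(m); print(len(q),q.mean(0)); print(ray(f,q[:,1].mean(),q[:,0].mean(),.031))
cv2.imwrite("pics/s1.png",f["frame"][:,:,::-1])
E
```

```text
time: 7.2
tool_pos: [0.6902, 0.0265, 0.1974]
eef_rot: [0.658, 0.753, -0.001, -0.0]
ft_force: [0.8, 0.1, -0.6]
width: 0.127
gripper_force: 0.0
time: 8.3
tool_pos: [0.4837, -0.3798, 0.1974]
eef_rot: [0.709, 0.706, -0.001, -0.0]
ft_force: [0.2, -0.6, -0.3]
width: 0.549
gripper_force: 0.0
[[ 0.004  1.    -0.001]
 [ 1.    -0.004 -0.   ]
 [-0.    -0.001 -1.   ]] [ 0.38374086 -0.44480536 18.54361268]
leaf_tab [([0.477, -0.374, 0.025], 0.7)]
ring_axis [([0.418, 0.231, 0.001], 0.73), ([0.482, -0.244, 0.032], 0.64)]
stop_top [([0.696, 0.023, 0.105], 0.74)]
[([0.421, 0.232, 0.001], 0.97), ([0.339, 0.307, 0.001], 0.83), ([0.422, -0.03, 0.0], 0.82), ([0.517, -0.037, 0.002], 0.8), ([0.411, 0.151, 0.003], 0.75), ([0.425, 0.072, 0.002], 0.67)]
60 [134.68333333 223.13333333]
[ 0.47539104 -0.33922932  0.031     ]
```

View pics/s1.png

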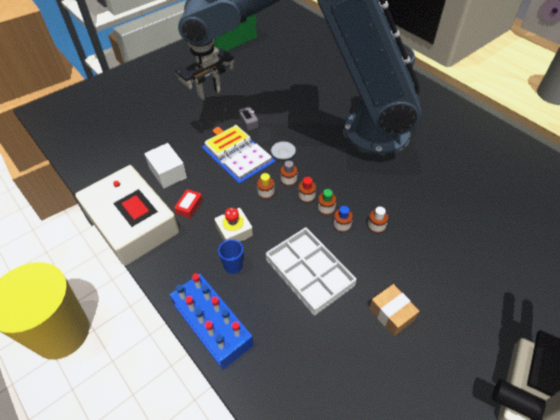

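The gripper hovers behind the tab and every bottle is still in place. Lowering onto the tab now.

```bash
python3 -m inch '[0,0,0,0.3,-0.5,4,0.65, 0,0,0,0,0,4,0.65, 0,0,0,0,0,4,0.65, 0,0,0,0,0,3,0.65, 0,0,0,0,0,2,0.65, 0,0,0,0,0,1,0.65, 0,0,0,0,0,0.5,0.65, 0,0,0,0,0,0,0.65, 0,0,0,0,0,0,0.2,0,0,0,0,0,0,0.2,0,0,0,0,0,0,0.2,0,0,0,0,0,0,0.2]' 20; python3 - <<'E'
import numpy as np
t=np.radians(np.arange(0,181,7.5)); y=-13.0*np.cos(t); z=13.0*np.sin(t)
print([(round(a,1),round(-b,1)) for a,b in zip(np.diff(np.round(y,1)),np.diff(np.round(z,1)))])
E
```

```text
time: 9.8
tool_pos: [0.4815, -0.373, 0.013]
eef_rot: [0.707, 0.707, -0.0, 0.0]
ft_force: [-12.6, -2.7, 2.3]
width: 0.352
gripper_force: 6.6
[(np.float64(0.1), np.float64(-1.7)), (np.float64(0.3), np.float64(-1.7)), (np.float64(0.6), np.float64(-1.6)), (np.float64(0.7), np.float64(-1.5)), (np.float64(1.0), np.float64(-1.4)), (np.float64(1.1), np.float64(-1.3)), (np.float64(1.3), np.float64(-1.1)), (np.float64(1.4), np.float64(-1.0)), (np.float64(1.5), np.float64(-0.7)), (np.float64(1.6), np.float64(-0.6)), (np.float64(1.7), np.float64(-0.3)), (np.float64(1.7), np.float64(-0.1)), (np.float64(1.7), np.float64(0.1)), (np.float64(1.7), np.float64(0.3)), (np.float64(1.6), np.float64(0.6)), (np.float64(1.5), np.float64(0.7)), (np.float64(1.4), np.float64(1.0)), (np.float64(1.3), np.float64(1.1)), (np.float64(1.1), np.float64(1.3)), (np.float64(1.0), np.float64(1.4)), (np.float64(0.7), np.float64(1.5)), (np.float64(0.6), np.float64(1.6)), (np.float64(0.3), np.float64(1.7)), (np.float64(0.1), np.float64(1.7))]
```

```bash
python3 -m inch '[0,0,0,0,-0.2,0,0.2,0,0,0,-0.3,-0.1,0,0.2,0,0,0,0,0,0,0.2,0,0,0,0,0,0,0.2]'
```

```text
time: 10.2
tool_pos: [0.4794, -0.3735, 0.0128]
eef_rot: [0.707, 0.707, 0.001, -0.001]
ft_force: [6.7, 15.8, 6.7]
width: 0.324
gripper_force: 20.0
```

```bash
python3 -m inch '[0,0,0,0.3,0,0,0.2, 0,0,0,0.1,0,-1.6,0.2, 0,0,0,0.3,0,-1.6,0.2, 0,0,0,0.5,0,-1.6,0.2, 0,0,0,0.7,0,-1.5,0.2, 0,0,0,0.9,0,-1.4,0.2, 0,0,0,1.1,0,-1.2,0.2, 0,0,0,0,0,0,0.2]'
```

```text
time: 11.0
tool_pos: [0.4797, -0.3365, 0.1032]
eef_rot: [0.707, 0.707, 0.0, 0.002]
ft_force: [4.2, -0.4, 1.7]
width: 0.325
gripper_force: 20.0
```

```bash
python3 -m inch '[0,0,0,1.3,0,-1.1,0.2, 0,0,0,1.4,0,-0.9,0.2, 0,0,0,1.5,0,-0.8,0.2, 0,0,0,1.6,0,-0.5,0.2, 0,0,0,1.6,0,-0.3,0.2, 0,0,0,1.6,0,-0.1,0.2, 0,0,0,0,0,0,0.2]'
```

```text
time: 11.7
tool_pos: [0.4799, -0.2465, 0.1395]
eef_rot: [0.707, 0.707, 0.001, 0.002]
ft_force: [6.5, 0.7, 5.1]
width: 0.319
gripper_force: 20.0
```

```bash
python3 -m inch '[0,0,0,1.6,0,0.1,0.2, 0,0,0,1.6,0,0.3,0.2, 0,0,0,1.6,0,0.5,0.2, 0,0,0,1.5,0,0.8,0.2, 0,0,0,1.4,0,0.9,0.2, 0,0,0,1.3,0,1.1,0.2, 0,0,0,0,0,0,0.2]';python3 -m inch '[0,0,0,1.1,0,1.2,0.2, 0,0,0,0.9,0,1.4,0.2, 0,0,0,0.7,0,1.5,0.2, 0,0,0,0.5,0,1.6,0.2, 0,0,0,0.3,0,1.6,0.2, 0,0,0,0.1,0,1.4,0.2, 0,0,0,0,0,0,0.2]'
```

```text
time: 12.4
tool_pos: [0.4803, -0.156, 0.1016]
eef_rot: [0.707, 0.707, 0.001, 0.001]
ft_force: [7.0, 5.3, 5.3]
width: 0.321
gripper_force: 20.0
time: 13.1
tool_pos: [0.4804, -0.1207, 0.0137]
eef_rot: [0.707, 0.707, 0.001, 0.001]
ft_force: [10.3, 7.5, 1.7]
width: 0.323
gripper_force: 20.0
```

```bash
python3 -m inch '[0,0,0,0,0,0,0.65,0,0,0,0,0,0,0.65,0,0,0,0,0,-2,0.65,0,0,0,0,0,-4,0.65,0,0,0,0,0,-4,0.65,0,0,0,0,0,-4,0.65,0,0,0,0,0,-4,0.65,0,0,0,0,0,0,0.65]'
python3 - <<'E'
from h import *
f=r.grab_frame("top"); print(bottles(f)); f=r.grab_frame("scene"); print(bottles(f))
cv2.imwrite("pics/s2.png",f["frame"][:,:,::-1])
s=st();print(s['tool_pos'])
E
```

```text
time: 13.9
tool_pos: [0.4804, -0.1219, 0.1993]
eef_rot: [0.707, 0.707, 0.002, 0.004]
ft_force: [0.2, -0.5, -0.9]
width: 0.652
gripper_force: 0.0
[([0.521, -0.03, -0.002], 0.79), ([0.42, 0.232, 0.002], 0.68), ([0.42, 0.07, 0.004], 0.63), ([0.423, -0.029, -0.0], 0.62), ([0.408, 0.146, 0.003], 0.55)]
[([0.336, 0.306, 0.002], 0.96), ([0.431, 0.072, 0.0], 0.86), ([0.412, 0.151, -0.003], 0.82), ([0.516, -0.035, 0.004], 0.8), ([0.42, -0.028, -0.001], 0.75), ([0.423, 0.228, 0.001], 0.59)]
[ 0.47774918 -0.120821    0.19334076]
```

View pics/s2.png

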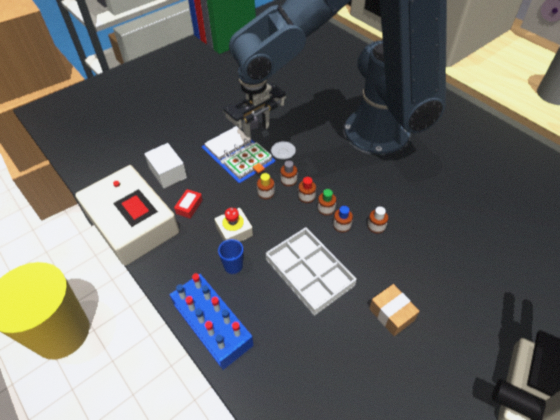

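The divider now lies with its green chart face up (244,158). Starting on the bottles, yellow first, and refining the tray pose in the same step.

```bash
python3 -m inch '[0,0,0,4,2,0,0.65, 0,0,0,4,2,0,0.65, 0,0,0,0.7,0.1,3,0.65, 0,0,0,0,0,3,0.65, 0,0,0,0,0,2,0.65,0,0,0,0,0,0,0.65,0,0,0,0,0,0,0.65,0,0,0,0,0,0,0.65]'
python3 - <<'E'
from h import *
s=st();print(s['tool_pos'],R.from_quat(s['eef_rot']).as_matrix().round(3).tolist(), "yellow",tool([.519,-.034,.058]))
f=r.grab_frame("top"); im=f["frame"].copy()
c=(.614,.2935)
for yaw,col in((-3.2,(255,0,0)),):
  a=np.radians(yaw);M=np.array([[np.cos(a),-np.sin(a)],[np.sin(a),np.cos(a)]])
  P=[proj(f,[*(M@np.array(q)+c),.038]) for q in((-.0775,-.115),(.0775,-.115),(.0775,.115),(-.0775,.115))]
  cv2.polylines(im,[np.round(np.array(P)*8).astype(np.int32)],True,col,1,cv2.LINE_8,3)
for i,p in enumerate([(.519,-.034),(.421,-.029),(.425,.071),(.411,.150),(.421,.231),(.338,.306)]):
  P=proj(f,[*p,.084]); cv2.circle(im,tuple(int(round(v*8)) for v in P),32,(255,0,255),1,cv2.LINE_8,3)
cv2.imwrite("pics/t2.png",cv2.resize(im[140:300,150:350],None,fx=4,fy=3.75,interpolation=cv2.INTER_CUBIC)[:,:,::-1])
E
```

```text
time: 14.9
tool_pos: [0.52, -0.0341, 0.1154]
eef_rot: [0.707, 0.707, 0.0, 0.0]
ft_force: [0.2, -0.6, 0.7]
width: 0.646
gripper_force: 0.0
[ 0.51996749 -0.03406495  0.11535074] [[0.0, 1.0, 0.001], [1.0, -0.0, -0.0], [-0.0, 0.001, -1.0]] yellow [ 0.007315   -0.10177608  5.73498603]
```

View pics/t2.png

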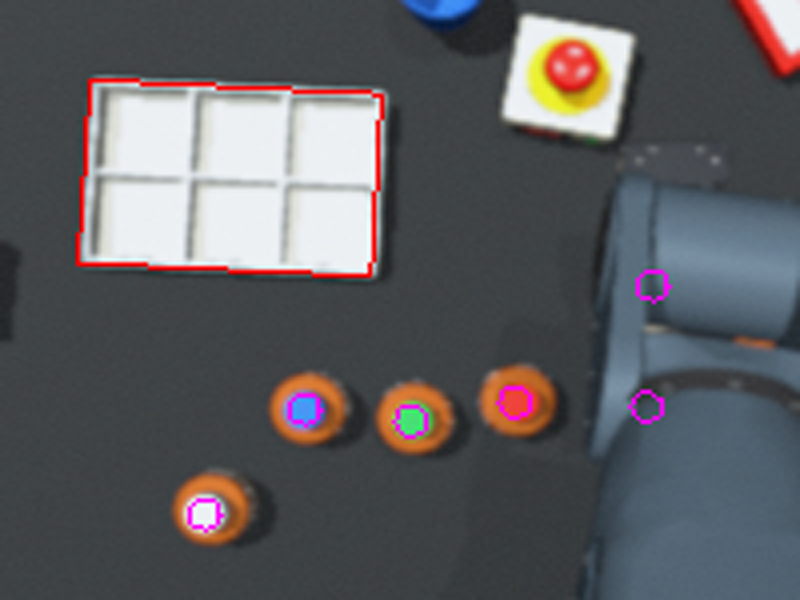

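The overlay fits the tray, from (90,78) to (375,275) in the crop, and the visible caps to within 1–2 mm. Gripping yellow.

```bash
python3 -m inch '[0,0,0,0,0,3,0.65,0,0,0,0,0,2,0.65,0,0,0,0,0,0.7,0.65,0,0,0,0,0,0,0.65,0,0,0,0,0,0,0.2,0,0,0,0,0,0,0.2,0,0,0,0,0,0,0.2,0,0,0,0,0,0,0.2,0,0,0,0,0,0,0.2]' 25;python3 -m inch '[0,0,0,0,0,-2,0.2,0,0,0,0,0,-4,0.2,0,0,0,0,0,-4,0.2,0,0,0,0,0,-3,0.2,0,0,0,0,0,0,0.2]'
```

```text
time: 15.85
tool_pos: [0.5197, -0.0339, 0.058]
eef_rot: [0.707, 0.707, 0.0, 0.0]
ft_force: [-1.3, 0.5, 3.8]
width: 0.32
gripper_force: 25.0
time: 16.35
tool_pos: [0.5212, -0.0341, 0.1912]
eef_rot: [0.707, 0.707, 0.002, 0.003]
ft_force: [0.6, -0.9, -3.5]
width: 0.316
gripper_force: 25.0
```

```bash
python3 -m inch '[0,0,0,4,1.36,0,0.2, 0,0,0,4,1.36,0,0.2, 0,0,0,4,1.36,0,0.2, 0,0,0,4,1.36,0,0.2, 0,0,0,4,1.36,0,0.2, 0,0,0,4,1.36,0,0.2, 0,0,0,4,1.36,0,0.2, 0,0,0,4,1.36,0,0.2, 0,0,0,4,1.36,0,0.2, 0,0,0,4,1.36,0,0.2, 0,0,0,0,0,0,0.2, 0,0,0,0,0,0,0.2]';python3 -m inch '[0,0,0,0,0,3,0.2,0,0,0,0,0,2,0.2,0,0,0,0,0,0,0.2,0,0,0,0,0,0,0.2]'; python3 -c "
from h import *
print(tool([.656,.3655,.063]))"
```

```text
time: 17.55
tool_pos: [0.6547, 0.3663, 0.1846]
eef_rot: [0.707, 0.708, -0.002, -0.0]
ft_force: [0.7, -1.1, -3.2]
width: 0.316
gripper_force: 25.0
time: 17.95
tool_pos: [0.6556, 0.3651, 0.1378]
eef_rot: [0.707, 0.707, -0.0, -0.0]
ft_force: [-0.4, -0.7, -2.4]
width: 0.318
gripper_force: 25.0
[0.04156697 0.04043034 7.4791181 ]
```

```bash
python3 -m inch '[0,0,0,0,0,2.5,0.2,0,0,0,0,0,2.5,0.2,0,0,0,0,0,1.5,0.2,0,0,0,0,0,0.6,0.2,0,0,0,0,0,0.2,0.2,0,0,0,0,0,0,0.2]';python3 -m inch '[0,0,0,0,0,0,0.6,0,0,0,0,0,0,0.6,0,0,0,0,0,0,0.6,0,0,0,0,0,-2,0.6,0,0,0,0,0,-4,0.6,0,0,0,0,0,-4,0.6,0,0,0,0,0,-2,0.6]'
python3 -m inch '[0,0,0,-4,-2.35,0,0.65, 0,0,0,-4,-2.35,0,0.65, 0,0,0,-4,-2.35,0,0.65, 0,0,0,-4,-2.35,0,0.65, 0,0,0,-4,-2.35,0,0.65, 0,0,0,-4,-2.35,0,0.65, 0,0,0,-4,-2.35,0,0.65, 0,0,0,-4,-2.35,0,0.65, 0,0,0,-4,-2.35,0,0.65, 0,0,0,-3.5,-2.35,0,0.65, 0,0,0,0,0,3,0.65,0,0,0,0,0,3,0.65]';python3 -m inch '[0,0,0,0,0,0,0.65,0,0,0,0,0,0,0.65]'
python3 -c "
from h import *
print(tool([.421,-.029,.058]))
f=r.grab_frame('scene');print(bottles(f));cv2.imwrite('pics/s3.png',f['frame'][100:330,180:420,::-1])"
```

```text
time: 18.55
tool_pos: [0.6561, 0.3663, 0.0658]
eef_rot: [0.707, 0.707, 0.001, 0.0]
ft_force: [0.2, -0.8, -2.4]
width: 0.32
gripper_force: 25.0
time: 19.25
tool_pos: [0.6567, 0.3667, 0.1894]
eef_rot: [0.707, 0.707, 0.003, 0.001]
ft_force: [-0.4, -1.0, 0.2]
width: 0.598
gripper_force: 0.0
time: 20.45
tool_pos: [0.4211, -0.03, 0.1252]
eef_rot: [0.708, 0.706, 0.001, 0.002]
ft_force: [-0.2, 0.5, -0.1]
width: 0.649
gripper_force: 0.0
time: 20.65
tool_pos: [0.4209, -0.0289, 0.1254]
eef_rot: [0.707, 0.707, -0.0, -0.0]
ft_force: [0.0, 0.3, 0.1]
width: 0.651
gripper_force: 0.0
[-0.01347928  0.01230231  6.73811538]
[([0.655, 0.363, 0.008], 0.9), ([0.42, -0.028, 0.001], 0.88), ([0.338, 0.307, 0.005], 0.86), ([0.43, 0.069, 0.0], 0.84), ([0.411, 0.15, 0.005], 0.68), ([0.42, 0.231, 0.001], 0.57)]
```

View pics/s3.png

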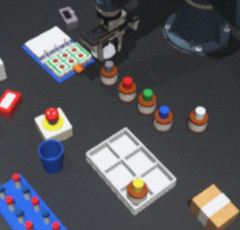

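Yellow stands in its cell (137,190 in the crop). Grey next.

```bash
python3 -m inch '[0,0,0,0,0,3,0.65,0,0,0,0,0,3,0.65,0,0,0,0,0,0.7,0.65,0,0,0,0,0,0,0.65,0,0,0,0,0,0,0.2,0,0,0,0,0,0,0.2,0,0,0,0,0,0,0.2,0,0,0,0,0,0,0.2,0,0,0,0,0,-2,0.2,0,0,0,0,0,-4,0.2,0,0,0,0,0,-4,0.2,0,0,0,0,0,-3,0.2]'
python3 -m inch '[0,0,0,3.56,2.56,0,0.2, 0,0,0,3.56,2.56,0,0.2, 0,0,0,3.56,2.56,0,0.2, 0,0,0,3.56,2.56,0,0.2, 0,0,0,3.56,2.56,0,0.2, 0,0,0,3.56,2.56,0,0.2, 0,0,0,3.56,2.56,0,0.2, 0,0,0,3.56,2.56,0,0.2, 0,0,0,3.52,2.52,0,0.2, 0,0,0,0,0,0,0.2]';python3 -m inch '[0,0,0,0,0,3,0.2,0,0,0,0,0,2,0.2,0,0,0,0,0,0,0.2,0,0,0,0,0,0,0.2]'; python3 -c "
from h import *
print(tool([.651,.291,.063]))"
```

```text
time: 21.95
tool_pos: [0.4206, -0.0289, 0.1899]
eef_rot: [0.707, 0.707, 0.0, 0.001]
ft_force: [0.8, 0.0, -1.6]
width: 0.316
gripper_force: 24.8
time: 22.95
tool_pos: [0.6516, 0.2947, 0.1861]
eef_rot: [0.706, 0.708, 0.0, -0.0]
ft_force: [0.3, 0.2, -2.3]
width: 0.32
gripper_force: 25.0
time: 23.35
tool_pos: [0.6505, 0.2908, 0.1382]
eef_rot: [0.707, 0.707, -0.0, -0.0]
ft_force: [-0.5, 0.8, -3.0]
width: 0.318
gripper_force: 25.0
[0.02293901 0.05265293 7.51596124]
```

```bash
python3 -m inch '[0,0,0,0,0,2.5,0.2,0,0,0,0,0,2.5,0.2,0,0,0,0,0,1.5,0.2,0,0,0,0,0,0.6,0.2,0,0,0,0,0,0.2,0.2,0,0,0,0,0,0,0.2]';python3 -m inch '[0,0,0,0,0,0,0.6,0,0,0,0,0,0,0.6,0,0,0,0,0,0,0.6,0,0,0,0,0,-2,0.6,0,0,0,0,0,-4,0.6,0,0,0,0,0,-4,0.6,0,0,0,0,0,-2,0.6]'
python3 -m inch '[0,0,0,-3.15,-3.2,0,0.65, 0,0,0,-3.15,-3.2,0,0.65, 0,0,0,-3.15,-3.2,0,0.65, 0,0,0,-3.15,-3.2,0,0.65, 0,0,0,-3.15,-3.2,0,0.65, 0,0,0,-3.15,-3.2,0,0.65, 0,0,0,-3.1,-3.2,0,0.65, 0,0,0,0,0,3,0.65,0,0,0,0,0,3,0.65,0,0,0,0,0,0,0.65,0,0,0,0,0,0,0.65]'
python3 -c "
from h import *
print(tool([.426,.071,.058]))
f=r.grab_frame('scene');print(bottles(f));f=r.grab_frame('top');print(bottles(f))"
```

```text
time: 23.95
tool_pos: [0.6516, 0.2911, 0.0673]
eef_rot: [0.707, 0.707, 0.001, 0.001]
ft_force: [-2.2, -2.5, 5.2]
width: 0.321
gripper_force: 25.0
time: 24.65
tool_pos: [0.6517, 0.2916, 0.1889]
eef_rot: [0.707, 0.707, 0.002, 0.001]
ft_force: [0.4, 0.2, -0.4]
width: 0.6
gripper_force: 0.0
time: 25.75
tool_pos: [0.4269, 0.0712, 0.1253]
eef_rot: [0.707, 0.707, -0.0, -0.0]
ft_force: [0.4, 0.1, 0.1]
width: 0.65
gripper_force: 0.0
[-0.02062987 -0.08445051  6.7265954 ]
[([0.652, 0.361, 0.005], 0.88), ([0.418, 0.232, 0.001], 0.85), ([0.426, 0.072, 0.001], 0.82), ([0.337, 0.306, 0.004], 0.65), ([0.648, 0.289, 0.002], 0.59), ([0.409, 0.15, 0.001], 0.56)]
[([0.658, 0.364, 0.002], 0.82), ([0.338, 0.303, 0.004], 0.75), ([0.65, 0.291, 0.006], 0.65), ([0.412, 0.151, 0.001], 0.62), ([0.42, 0.231, -0.0], 0.59)]
```

```bash
python3 -m inch '[0,0,0,0,-0.1,3,0.65,0,0,0,0,0,3,0.65,0,0,0,0,0,0.7,0.65,0,0,0,0,0,0,0.65,0,0,0,0,0,0,0.2,0,0,0,0,0,0,0.2,0,0,0,0,0,0,0.2,0,0,0,0,0,0,0.2,0,0,0,0,0,-2,0.2,0,0,0,0,0,-4,0.2,0,0,0,0,0,-4,0.2,0,0,0,0,0,-3,0.2]'
python3 -m inch '[0,0,0,2.42,3.68,0,0.2, 0,0,0,2.42,3.68,0,0.2, 0,0,0,2.42,3.68,0,0.2, 0,0,0,2.42,3.68,0,0.2, 0,0,0,2.42,3.68,0,0.2, 0,0,0,2.42,3.68,0,0.2, 0,0,0,0,0,0,0.2,0,0,0,0,0,3,0.2,0,0,0,0,0,2,0.2,0,0,0,0,0,0,0.2,0,0,0,0,0,0,0.2]'; python3 -c "
from h import *
print(tool([.647,.216,.063]))"
```

```text
time: 27.15
tool_pos: [0.4256, 0.0711, 0.1899]
eef_rot: [0.707, 0.707, 0.001, 0.0]
ft_force: [0.5, 0.2, -2.0]
width: 0.312
gripper_force: 25.0
time: 28.25
tool_pos: [0.6462, 0.2161, 0.1382]
eef_rot: [0.707, 0.707, -0.0, -0.0]
ft_force: [0.4, 0.1, -2.3]
width: 0.316
gripper_force: 25.0
[-0.00985568  0.08371729  7.51678664]
```

```bash
python3 -m inch '[0,0,0,0,0.1,2.5,0.2,0,0,0,0,0,2.5,0.2,0,0,0,0,0,1.5,0.2,0,0,0,0,0,0.6,0.2,0,0,0,0,0,0.2,0.2,0,0,0,0,0,0,0.2]';python3 -m inch '[0,0,0,0,0,0,0.6,0,0,0,0,0,0,0.6,0,0,0,0,0,0,0.6,0,0,0,0,0,-2,0.6,0,0,0,0,0,-4,0.6,0,0,0,0,0,-4,0.6,0,0,0,0,0,-2,0.6]'
python3 -m inch '[0,0,0,-1.1,-3.93,0,0.65, 0,0,0,-1.1,-3.93,0,0.65, 0,0,0,-1.1,-3.93,0,0.65, 0,0,0,-1.1,-3.93,0,0.65, 0,0,0,-1.1,-3.93,0,0.65, 0,0,0,-1.1,-3.93,0,0.65, 0,0,0,0,0,3,0.65,0,0,0,0,0,3,0.65,0,0,0,0,0,0,0.65,0,0,0,0,0,0,0.65]'
python3 -c "
from h import *
print(tool([.411,.150,.058]))
f=r.grab_frame('scene');print(bottles(f));f=r.grab_frame('top');print(bottles(f))"
```

```text
time: 28.85
tool_pos: [0.6482, 0.2165, 0.0683]
eef_rot: [0.707, 0.707, 0.001, 0.001]
ft_force: [-8.0, -3.0, 15.6]
width: 0.314
gripper_force: 25.0
time: 29.55
tool_pos: [0.6486, 0.2166, 0.1888]
eef_rot: [0.707, 0.707, 0.002, 0.001]
ft_force: [0.5, -0.6, -0.3]
width: 0.599
gripper_force: 0.0
time: 30.55
tool_pos: [0.4119, 0.1504, 0.1253]
eef_rot: [0.707, 0.707, -0.0, -0.0]
ft_force: [0.4, 0.5, 1.1]
width: 0.647
gripper_force: 0.0
[-0.03884555 -0.08664618  6.72602112]
[([0.658, 0.362, 0.009], 0.92), ([0.42, 0.229, 0.002], 0.72), ([0.335, 0.308, 0.003], 0.67), ([0.654, 0.219, 0.005], 0.65), ([0.409, 0.15, 0.002], 0.57), ([0.65, 0.291, 0.003], 0.56)]
[([0.644, 0.215, 0.005], 0.87), ([0.339, 0.305, 0.001], 0.75), ([0.655, 0.365, 0.0], 0.67), ([0.42, 0.231, -0.002], 0.62)]
```

```bash
python3 -m inch '[0,0,0,0,-0.1,3,0.65,0,0,0,0,0,3,0.65,0,0,0,0,0,0.7,0.65,0,0,0,0,0,0,0.65,0,0,0,0,0,0,0.2,0,0,0,0,0,0,0.2,0,0,0,0,0,0,0.2,0,0,0,0,0,0,0.2,0,0,0,0,0,-2,0.2,0,0,0,0,0,-4,0.2,0,0,0,0,0,-4,0.2,0,0,0,0,0,-3,0.2]'
python3 -m inch '[0,0,0,3.67,2.83,0,0.2, 0,0,0,3.67,2.83,0,0.2, 0,0,0,3.67,2.83,0,0.2, 0,0,0,3.67,2.83,0,0.2, 0,0,0,3.67,2.83,0,0.2, 0,0,0,3.67,2.83,0,0.2, 0,0,0,0,0,0,0.2,0,0,0,0,0,3,0.2,0,0,0,0,0,2,0.2,0,0,0,0,0,0,0.2,0,0,0,0,0,0,0.2]'; python3 -c "
from h import *
print(tool([.581,.370,.063]))
f=r.grab_frame('scene');cv2.imwrite('pics/s4.png',cv2.resize(f['frame'][100:330,180:420,::-1],None,fx=2.4,fy=2.4))"
```

```text
time: 31.95
tool_pos: [0.4107, 0.1503, 0.19]
eef_rot: [0.707, 0.707, 0.001, 0.0]
ft_force: [1.3, -0.5, -1.9]
width: 0.316
gripper_force: 25.0
time: 33.05
tool_pos: [0.5803, 0.3702, 0.1382]
eef_rot: [0.707, 0.707, -0.0, -0.0]
ft_force: [-0.8, 0.6, -0.8]
width: 0.318
gripper_force: 25.0
[-0.02075508  0.07304273  7.52105695]
```

View pics/s4.png

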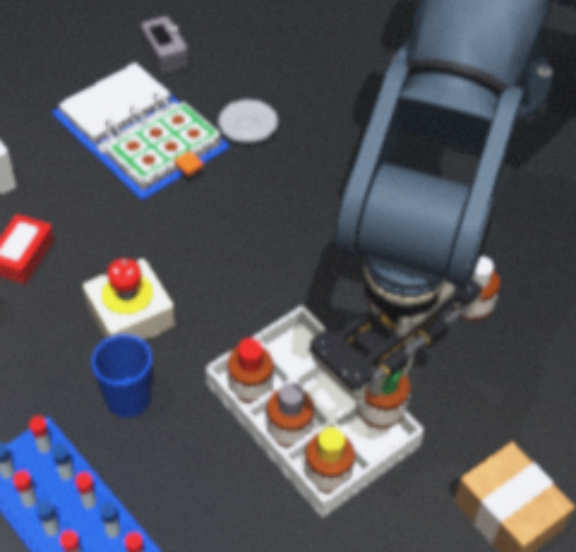

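Red, grey and yellow stand in the far row (250,365; 290,415; 330,455). Placing green, then picking up blue.

```bash
python3 -m inch '[0,0,0,0,0.1,2.5,0.2,0,0,0,0,0,2.5,0.2,0,0,0,0,0,1.5,0.2,0,0,0,0,0,0.6,0.2,0,0,0,0,0,0,0.2]';python3 -m inch '[0,0,0,0,0,0,0.6,0,0,0,0,0,0,0.6,0,0,0,0,0,0,0.6,0,0,0,0,0,-2,0.6,0,0,0,0,0,-4,0.6,0,0,0,0,0,-4,0.6,0,0,0,0,0,-2,0.6]'
python3 -m inch '[0,0,0,-2.78,-3.22,0,0.65, 0,0,0,-2.78,-3.22,0,0.65, 0,0,0,-2.78,-3.22,0,0.65, 0,0,0,-2.78,-3.22,0,0.65, 0,0,0,-2.78,-3.22,0,0.65, 0,0,0,0,0,3,0.65,0,0,0,0,0,3,0.65,0,0,0,0,0,0,0.65,0,0,0,0,0,0,0.65]'
python3 -c "
from h import *
print(tool([.420,.231,.058]))
f=r.grab_frame('scene');print(bottles(f));f=r.grab_frame('top');print(bottles(f))"
```

```text
time: 33.6
tool_pos: [0.582, 0.3708, 0.0681]
eef_rot: [0.707, 0.707, 0.001, 0.0]
ft_force: [0.2, -0.3, -1.5]
width: 0.317
gripper_force: 25.0
time: 34.3
tool_pos: [0.5824, 0.3711, 0.1909]
eef_rot: [0.707, 0.707, 0.002, 0.001]
ft_force: [-1.1, 0.0, -0.3]
width: 0.602
gripper_force: 0.0
time: 35.2
tool_pos: [0.4206, 0.2317, 0.1273]
eef_rot: [0.707, 0.707, -0.0, -0.0]
ft_force: [0.3, 0.1, 0.3]
width: 0.65
gripper_force: 0.0
[-0.06613012 -0.06280505  6.93030404]
[([0.652, 0.294, 0.006], 0.92), ([0.339, 0.305, 0.004], 0.82), ([0.651, 0.216, 0.005], 0.81), ([0.42, 0.231, 0.002], 0.67), ([0.653, 0.362, 0.006], 0.67), ([0.58, 0.371, 0.007], 0.59)]
[([0.642, 0.216, 0.005], 0.87), ([0.648, 0.288, 0.005], 0.69), ([0.657, 0.368, 0.001], 0.6), ([0.586, 0.369, 0.008], 0.51)]
```

```bash
python3 -m inch '[0,0,0,0,-0.1,3,0.65,0,0,0,0,0,3,0.65,0,0,0,0,0,0.9,0.65,0,0,0,0,0,0,0.65,0,0,0,0,0,0,0.2,0,0,0,0,0,0,0.2,0,0,0,0,0,0,0.2,0,0,0,0,0,0,0.2,0,0,0,0,0,-2,0.2,0,0,0,0,0,-4,0.2,0,0,0,0,0,-4,0.2,0,0,0,0,0,-3,0.2]'
python3 -m inch '[0,0,0,1.6,3.93,0,0.2, 0,0,0,1.6,3.93,0,0.2, 0,0,0,1.6,3.93,0,0.2, 0,0,0,1.6,3.93,0,0.2,  0,0,0,0,0,0,0.2,0,0,0,0,0,3,0.2,0,0,0,0,0,2,0.2,0,0,0,0,0,0,0.2,0,0,0,0,0,0,0.2]'; python3 -c "
from h import *
print(tool([.577,.295,.063]))"
```

```text
time: 36.6
tool_pos: [0.4194, 0.2316, 0.19]
eef_rot: [0.707, 0.707, 0.001, 0.0]
ft_force: [0.3, 0.6, -2.2]
width: 0.316
gripper_force: 25.0
time: 37.5
tool_pos: [0.5763, 0.2955, 0.1382]
eef_rot: [0.707, 0.707, -0.0, -0.0]
ft_force: [-0.3, -0.1, -2.2]
width: 0.317
gripper_force: 25.0
[-0.04643508  0.0673397   7.51931772]
```

```bash
python3 -m inch '[0,0,0,0,0.1,2.5,0.2,0,0,0,0,0,2.5,0.2,0,0,0,0,0,1.5,0.2,0,0,0,0,0,0.6,0.2,0,0,0,0,0,0,0.2]';python3 -m inch '[0,0,0,0,0,0,0.6,0,0,0,0,0,0,0.6,0,0,0,0,0,0,0.6,0,0,0,0,0,-2,0.6,0,0,0,0,0,-4,0.6,0,0,0,0,0,-4,0.6,0,0,0,0,0,-2,0.6]'
python3 -m inch '[0,0,0,0.16,-4,0,0.65, 0,0,0,0.16,-4,0,0.65, 0,0,0,0.16,-4,0,0.65, 0,0,0,0.16,-4,0,0.65, 0,0,0,0.16,-4,0,0.65, 0,0,0,0.16,-4,0,0.65, 0,0,0,0,0,3,0.65,0,0,0,0,0,3,0.65,0,0,0,0,0,0,0.65,0,0,0,0,0,0,0.65]'
python3 -c "
from h import *
print(tool([.338,.3055,.058]))
f=r.grab_frame('scene');print(bottles(f));f=r.grab_frame('top');print(bottles(f))"
```

```text
time: 38.0
tool_pos: [0.5783, 0.2958, 0.0681]
eef_rot: [0.707, 0.707, 0.001, 0.0]
ft_force: [-0.9, -0.3, -2.5]
width: 0.312
gripper_force: 25.0
time: 38.7
tool_pos: [0.5786, 0.296, 0.1907]
eef_rot: [0.707, 0.707, 0.002, 0.001]
ft_force: [0.6, 0.7, 0.3]
width: 0.6
gripper_force: 0.0
time: 39.7
tool_pos: [0.3378, 0.3052, 0.1273]
eef_rot: [0.707, 0.707, -0.0, -0.0]
ft_force: [0.9, 0.5, 0.8]
width: 0.651
gripper_force: 0.0
[0.02649156 0.02010255 6.93029048]
[([0.65, 0.217, 0.005], 0.88), ([0.579, 0.37, 0.006], 0.85), ([0.58, 0.292, 0.007], 0.83), ([0.654, 0.363, 0.007], 0.75), ([0.65, 0.294, 0.002], 0.7), ([0.338, 0.309, 0.003], 0.64), ([0.531, 0.539, -0.004], 0.56)]
[([0.583, 0.369, 0.004], 0.79), ([0.58, 0.296, 0.005], 0.76), ([0.642, 0.216, 0.007], 0.7), ([0.648, 0.288, 0.004], 0.66), ([0.655, 0.369, 0.002], 0.52), ([0.337, 0.304, 0.001], 0.44)]
```

```bash
python3 -m inch '[0,0,0,0,0,3,0.65,0,0,0,0,0,3,0.65,0,0,0,0,0,0.9,0.65,0,0,0,0,0,0,0.65,0,0,0,0,0,0,0.2,0,0,0,0,0,0,0.2,0,0,0,0,0,0,0.2,0,0,0,0,0,0,0.2,0,0,0,0,0,-2,0.2,0,0,0,0,0,-4,0.2,0,0,0,0,0,-4,0.2,0,0,0,0,0,-3,0.2]'
python3 -m inch '[0,0,0,-1.42,3.9,0,0.2, 0,0,0,-1.42,3.9,0,0.2, 0,0,0,-1.42,3.9,0,0.2, 0,0,0,-1.42,3.9,0,0.2, 0,0,0,-1.42,3.9,0,0.2, 0,0,0,-1.42,3.9,0,0.2, 0,0,0,0,0,0,0.2,0,0,0,0,0,3,0.2,0,0,0,0,0,2,0.2,0,0,0,0,0,0,0.2,0,0,0,0,0,0,0.2]'; python3 -c "
from h import *
print(tool([.572,.220,.063]))"
```

```text
time: 41.1
tool_pos: [0.3376, 0.3052, 0.1899]
eef_rot: [0.707, 0.707, 0.001, 0.0]
ft_force: [-0.1, 0.7, -2.7]
width: 0.316
gripper_force: 25.0
time: 42.2
tool_pos: [0.5713, 0.2201, 0.1381]
eef_rot: [0.707, 0.707, -0.0, -0.0]
ft_force: [0.5, 0.9, -1.3]
width: 0.319
gripper_force: 25.0
[-0.01287239  0.07007525  7.51224925]
```

```bash
python3 -m inch '[0,0,0,0,0.1,2.5,0.2,0,0,0,0,0,2.5,0.2,0,0,0,0,0,1.5,0.2,0,0,0,0,0,0.6,0.2,0,0,0,0,0,0,0.2]';python3 -m inch '[0,0,0,0,0,0,0.6,0,0,0,0,0,0,0.6,0,0,0,0,0,0,0.6,0,0,0,0,0,-2,0.6,0,0,0,0,0,-4,0.6,0,0,0,0,0,-4,0.6,0,0,0,0,0,-2,0.6]'
python3 -m inch '[0,0,0,-3.9,2.4,0,0.8, 0,0,0,-3.9,2.4,0,0.8, 0,0,0,-3.9,2.4,0,0.8, 0,0,0,-3.9,2.4,0,0.8, 0,0,0,-3.9,2.4,0,0.8, 0,0,0,0,0,0,0.8,0,0,0,0,0,0,0.8]'
python3 -c "
from h import *
print(tool([.694,.025,.069]))
f=r.grab_frame('top');print(bottles(f));f=r.grab_frame('scene');print(bottles(f));cv2.imwrite('pics/s5.png',cv2.resize(f['frame'][100:330,180:420,::-1],None,fx=2.4,fy=2.4))"
```

```text
time: 42.7
tool_pos: [0.5732, 0.2202, 0.0679]
eef_rot: [0.707, 0.707, 0.001, 0.0]
ft_force: [-0.1, 0.3, -1.5]
width: 0.316
gripper_force: 25.0
time: 43.4
tool_pos: [0.5737, 0.2203, 0.1905]
eef_rot: [0.707, 0.707, 0.002, 0.001]
ft_force: [0.8, -1.0, 0.4]
width: 0.6
gripper_force: 0.0
time: 44.1
tool_pos: [0.6926, 0.0242, 0.1864]
eef_rot: [0.708, 0.707, -0.0, -0.0]
ft_force: [0.9, -0.3, -0.9]
width: 0.8
gripper_force: 0.0
[ 0.07779623  0.14217512 11.74179068]
[([0.651, 0.292, 0.007], 0.78), ([0.571, 0.218, 0.007], 0.77), ([0.642, 0.216, 0.005], 0.71), ([0.656, 0.367, 0.001], 0.57), ([0.579, 0.298, 0.003], 0.53)]
[([0.651, 0.216, 0.004], 0.82), ([0.654, 0.361, 0.011], 0.81), ([0.574, 0.222, 0.007], 0.77), ([0.651, 0.289, 0.006], 0.74), ([0.579, 0.296, 0.005], 0.58)]
```

View pics/s5.png

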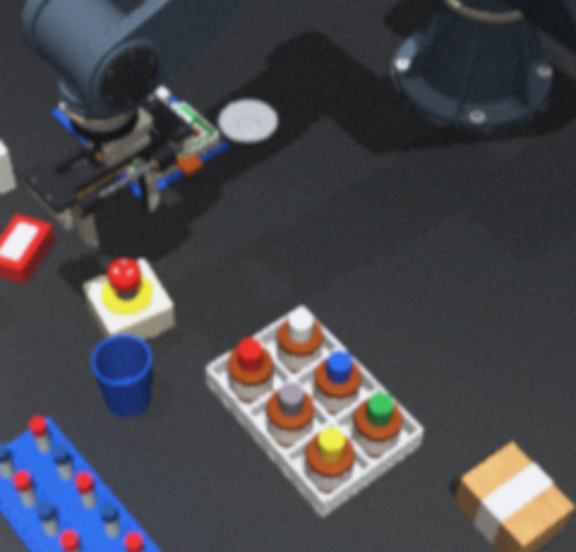

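All six bottles stand one to a cell. Now gripping the mushroom.

```bash
python3 -m inch '[0,0,0,0.1,0.1,3,0.8,0,0,0,0,0,3,0.8,0,0,0,0,0,3,0.8,0,0,0,0,0,1.7,0.8,0,0,0,0,0,1,0.8,0,0,0,0,0,0,0.8]';python3 -m inch '[0,0,0,0,0,0,0.3,0,0,0,0,0,0,0.3,0,0,0,0,0,0,0.3,0,0,0,0,0,0,0.3,0,0,0,0,0,0,0.3,0,0,0,0,0,0,0.3]' 12
```

```text
time: 44.9
tool_pos: [0.6933, 0.0263, 0.0691]
eef_rot: [0.707, 0.707, -0.0, -0.0]
ft_force: [0.1, -0.9, -0.8]
width: 0.798
gripper_force: 0.0
time: 45.5
tool_pos: [0.6969, 0.0258, 0.071]
eef_rot: [0.707, 0.707, 0.003, 0.003]
ft_force: [16.4, 0.7, -4.7]
width: 0.464
gripper_force: 12.0
```

```bash
python3 -m inch '[0,0,0,0,0.3,0,0.3,0,0,0,0,0,0,0.3,0,0,0.12,0,0,0,0.3,0,0,0.12,0,0,0,0.3,0,0,0.12,0,0,0,0.3,0,0,0.12,0,0,0,0.3,0,0,0,0,0,0,0.3]' 20;python3 -m inch '[0,0,0.12,0,0,0,0.3,0,0,0.12,0,0,0,0.3,0,0,0.1,0,0,0,0.3,0,0,0.06,0,0,0,0.3,0,0,0,0,0,0,0.3]'; python3 -c "
from h import *
s=st();print(s['wrist_torque'],R.from_quat(s['eef_rot']).as_matrix().round(3)[:,1])"
```

```text
time: 46.2
tool_pos: [0.697, 0.026, 0.0701]
eef_rot: [0.855, 0.518, 0.001, 0.0]
ft_force: [3.2, 0.4, 2.2]
width: 0.461
gripper_force: 20.0
time: 46.7
tool_pos: [0.6968, 0.0262, 0.0699]
eef_rot: [0.941, 0.34, 0.0, -0.0]
ft_force: [2.4, 2.1, 2.0]
width: 0.463
gripper_force: 20.0
[ 0.47929633 -0.22337087 -0.04202711] [ 0.639 -0.769  0.   ]
```

```bash
python3 -m inch '[0,0,0.06,0,0,0,0.3,0,0,0.06,0,0,0,0.3,0,0,0,0,0,0,0.3,0,0,0,0,0,0,0.3]'; python3 -c "
from h import *
s=st();print(s['wrist_torque'],R.from_quat(s['eef_rot']).as_matrix().round(3)[:,1])"
```

```text
time: 47.1
tool_pos: [0.6966, 0.0258, 0.0697]
eef_rot: [0.959, 0.284, 0.0, 0.0]
ft_force: [0.7, 0.0, 2.0]
width: 0.46
gripper_force: 20.0
[ 0.01547657 -0.07974348  0.44380702] [ 0.544 -0.839  0.   ]
```

```bash
python3 -m inch '[0,0,0,0,0,0,0.8,0,0,0,0,0,0,0.8,0,0,0,0,0,0,0.8,0,0,0,0,0,0,0.8,0,0,0,0,0,-2,0.8,0,0,0,0,0,-4,0.8,0,0,0,0,0,-4,0.8,0,0,0,0,0,-4,0.8,0,0,0,0,0,-2,0.8,0,0,0,0,0,0,0.8,0,0,0,0,0,0,0.8]'
python3 -c "
from h import *
f=r.grab_frame('scene');print(bottles(f));cv2.imwrite('pics/s6.png',f['frame'][:,:,::-1])"
```

```text
time: 48.2
tool_pos: [0.6963, 0.0259, 0.2288]
eef_rot: [0.96, 0.282, -0.0, -0.0]
ft_force: [0.1, 0.3, 0.3]
width: 0.8
gripper_force: 0.0
[([0.578, 0.294, 0.01], 0.77), ([0.581, 0.366, 0.008], 0.76), ([0.654, 0.364, 0.008], 0.65), ([0.65, 0.29, 0.008], 0.63), ([0.574, 0.225, 0.008], 0.55), ([0.648, 0.215, 0.003], 0.55)]
```

View pics/s6.png

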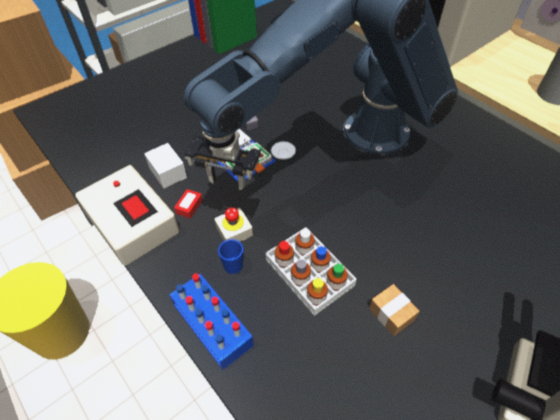

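The tray is full (310,268), the stop is up (232,215), the chart still lies face up, and the bystanders look unmoved. Handing in.

```bash
python3 -c "
from h import *
print(r.sign_off())"
```

```text
the job is handed in; nothing more can be done
None
```

The job is handed in, done in the order asked: stop pressed and released, divider turned chart side up, all six bottles upright one to a cell, then the stop twisted clockwise to its end stop; the hand-in gave no verdict.

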